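# File the dry cutting boards by size

### The job

The four white cutting boards in the wire draining rack are dry: file them in the empty steel storage rack, each standing upright on its long edge, one to a slot, centred and fully down. Sort them by size, the largest in the slot next to the tall end plate and then in turn down to the smallest at the open end. Lower them into place rather than dropping them, leave the steel baking sheet standing in its slot, and do not disturb the flour shaker that stands by the racks.

Things in the scene. Friction and masses are not known exactly. Their poses are not given: they have to be found in the camera images.
- draining_rack: Fixed wire rack over a grey drip tray 170 x 330 mm. Origin: centre of its underside on the table, z up. Five slots at y = -116, -58, 0, 58, 116 mm, each running along x, 25 mm clear between wire hoops (100 mm long, tops 85 mm above the table), wire floor 20 mm up. Boards and baking sheet stand in it, one to a slot, in any order.
- storage_rack: Fixed steel rack, empty, turned any way. Base 130 x 245 mm. Origin: on the table under the middle of its slots, z up. Four slots at y = 87, 29, -29, -87 mm, each along x, 25 mm wide between folded steel channels (100 mm long, tops 77 mm above the table), floor 12 mm up. Tall end plate (170 mm wide, 115 mm high, 22 mm flange folded outward on top) at y = 126 mm; -y end open.
- board_largest: The largest of four white plastic cutting boards: 240 mm long x 130 mm high x 15 mm thick, 0.44 kg nominal. It stands on one long edge. Origin: centre of that lower edge face; x along its length, y through its thickness, z up its height (top edge at z = 130 mm)
- board_second: The second largest of four white plastic cutting boards: 210 mm long x 120 mm high x 15 mm thick, 0.36 kg nominal. It stands on one long edge. Origin: centre of that lower edge face; x along its length, y through its thickness, z up its height (top edge at z = 120 mm)
- board_third: The third largest (second smallest) of four white plastic cutting boards: 180 mm long x 110 mm high x 15 mm thick, 0.28 kg nominal. It stands on one long edge. Origin: centre of that lower edge face; x along its length, y through its thickness, z up its height (top edge at z = 110 mm)
- board_smallest: The smallest of four white plastic cutting boards: 150 mm long x 100 mm high x 15 mm thick, 0.21 kg nominal. It stands on one long edge. Origin: centre of that lower edge face; x along its length, y through its thickness, z up its height (top edge at z = 100 mm)
- baking_sheet: Small dark steel baking sheet, 190 mm long x 125 mm high x 14 mm thick with a folded rim, standing on edge in one slot of the draining rack like the boards; to be left there. Origin: centre of its lower edge; x along its length, y through its thickness, z up.
- flour_shaker: Upright steel flour shaker, diameter 68 mm, 100 mm tall, on the table beyond the racks; not to be disturbed. Origin: centre of its underside.

How it is judged:
By the outcome, as a careful person would: the job done as asked, in the order asked, and still so for the second after the job is handed in, with the robot touching nothing.
It also fails if it takes over 112 s, if anything falls off the work surface, if the arm or the gripper's body presses on something with over 40 N, if the wrist force passes 120 N, or if a joint passes its speed limit or range.

### The arm

A 6-joint arm with a two-finger parallel gripper is mounted at the origin on the work surface. World frame = base frame: x ahead of the robot, y to its left, z up, the work surface at z = 0. Lengths are in m, angles in rad, forces in N, time in s.
With the tool pointing down it reaches from about 0.15 to 0.775 m from the base axis. Payload 6.1 kg.
Tool frame: the origin (TCP) lies between the finger pads; the fingertips stand 22 mm ahead of it and the grasp point (between the pads) lies 3 mm ahead of it (ctrl.tcp_to_tips is the distance from the TCP to the fingertips, in m); z points along the fingers, y is the line along which they close (so a half turn about z gives the same grasp; the last joint's range is limited). The gripper opens to 85 mm and grips with 20 to 120 N. Pads are 22 mm wide; open, the fingers measure 114 mm over their backs; the gripper's body (76 mm by 85 mm) begins 54 mm behind the grasp point. The pads swing forward as they close: fully open they stand 13 mm farther back than shut.
Start: joints at [1.283, 0.126, -0.04, 1.405, 0, 1.571], TCP at [0.149, 0.503, 0.253] pointing down, gripper open.
Joint ranges: [-2.72, 2.72], [-0.95, 1.95], [-1.27, 1.35], [-1.78, 2.02], [-1.46, 1.47], [-3.14, 3.14]. Speed limits (rad/s): [2.39, 2.39, 3.01, 3.14, 3.14, 3.14].

### API

Orientations are given as a unit quaternion [w, x, y, z].
In Python, from bench import ctrl gives the robot as it stands.
- The arm moves only by the tool jog_arm, never from a script. Its argument "rows" is text: rows parted by semicolons, each of 7 numbers parted by spaces: the turn, a rotation vector about the tool's x, y, z scaled (see below), then the shift along the tool's x, y, z scaled (see below), then the opening, from 0 (shut) to 1 (fully open). In form: wx wy wz dx dy dz fingers; .... A call has exactly 10 rows; each row is the pose to reach, as a shift and turn from the pose commanded when the call began, along the tool's axes at that moment, turning the shorter way round; what a row does not reach only later rows make up. The controller multiplies each number of a shift by 200 mm and each number of a turn by pi rad. A row lasts 1/12 s, in which the tool goes at most 41.7 mm and 7.16 degrees, less where a joint would pass 70% of its speed; a pose out of reach is approached as far as the arm can. A call with a number of a shift or a turn outside -1 to 1 is refused whole. A call with a gripper value outside its range is refused whole. The fingers move at their own pace and stop on an object; "grip_force" is the grip in N (left out, the last holds). Time passes only in rows, so rows that repeat a pose let the fingers close, or fill a call up. It gives the time, the measured TCP pose, the force, the opening and the grip force at its end, in the units of the state.
- ctrl.sense(): the state, without advancing time (a new reading comes with each control period).
- ctrl.grab_frame(name): name is "side" or "top" or "wrist"; returns (picture, depth): 480x640x3 uint8, blue, green, red; 480x640 float32, m along the optical axis (not along the pixel's ray), 0 where there is no reading.
- ctrl.camera_params(name): a dict with "fx", "fy", "cx", "cy" (pixels), "pose" (4x4, takes a point from camera to world coordinates). Camera axes: x right, y up, looking along -z (the intrinsics and any distortion apply to the point x, -y, -z); pixel columns grow to the right and rows downward; lengths in m; the calibration is good to about 2 mm. A picture is of the moment at which its call begins: read the wrist's pose just before it. camera_params takes no time and is no camera call; for the wrist camera it gives the pose at the moment of the call.
- ctrl.job_done(): hands the job in; it is judged then, once.
Trained networks look in the newest picture that a camera, given by its name, has taken for a name from the list of things; names that differ only in an ending like _2 or _b are one class to them, and where a whole thing is asked for, a point or a joint stands for the part that bears it (a point fixed in the world has none). Each returns a list of dicts, best first, with "score" (0 to 1); they miss things now and then, are a little off and sometimes report something else, mostly with a low value. They report only what shows in the picture. A call takes as long as a camera call.
- ctrl.search_frame(target, camera): "bbox" ([left, top, right, bottom] in pixels, round what is visible of it).
- ctrl.silhouettes(target, camera): "pixels" (480x640 bool, what is visible of it) and "bbox" ([left, top, right, bottom] in pixels, round what is visible of it).
- ctrl.landmark_of(target, camera): "at" ([column, row] in pixels: a listed point, or the origin of a listed thing).
The state is a dict: "t": time; "joint_pos": joint angles; "joint_vel": joint speeds; "tau": joint torques, N m; "tcp_pos": TCP position; "tool_rot": TCP orientation; "force": force on the tool from outside, world axes, zero at the start; "wrist_torque": the same for the moment, N m; "opening": finger opening in m; "finger_force": force on a finger pad.
Only numpy, scipy, OpenCV 4.12 (cv2) and the standard library are available. Lean on these libraries where they do the work, as an engineer would, in place of code of your own. Each camera call takes 0.05 s, during which the arm holds its last target. There are 200 camera calls.

## Working session

There is one attempt and no reset: what is moved stays moved. The work goes in short steps, Python scripts to look and compute and a tool call to move; the robot and the scene stay as the last step left them, time stands still between calls to the robot, and variables do not carry over. Pictures are saved under pics/ and viewed, at most 14 in all, crops included, and the job is handed in when it is done.

Besides the shell and the picture viewer there is one more tool, called after "Call:" by a JSON object that holds its "fn" and its "kwargs". jog_arm: Moves the arm, as the interface text tells. Shifts and turns lie within -1 to 1; 1 stands for 200 mm of shift or pi rad of turn. Its arguments: {"type":"object","properties":{"rows":{"type":"string"},"grip_force":{"type":"number"}},"required":["rows"]}

```bash
ls; mkdir -p pics; python3 - <<'E'
from bench import ctrl
import cv2,numpy as np
print(ctrl.sense())
for n in("top","side"):
    im,d=ctrl.grab_frame(n); cv2.imwrite(f"pics/{n}0.png",im); np.savez(f"{n}0.npz",im=im,d=d)
    p=ctrl.camera_params(n); print(n,p)
E
```

```text
pics
{'t': 0.0, 'joint_pos': array([ 1.28299919e+00,  1.26385940e-01, -4.05983274e-02,  1.40541288e+00,
       -1.68780865e-05,  1.57077443e+00]), 'joint_vel': array([-0.00113185,  0.00351199, -0.00098026, -0.00123315, -0.00070285,
       -0.00222443]), 'tau': array([-1.55752405e-03, -4.35910964e+01,  3.52925456e+01,  1.70859281e-02,
       -1.92756515e-04, -1.15250796e-06]), 'tcp_pos': array([0.14891465, 0.5030477 , 0.25252977]), 'tool_rot': array([-1.06437596e-04,  1.43391582e-01,  9.89665708e-01, -7.93346058e-04]), 'force': array([ 0.47211319, -0.36382911,  0.38931821]), 'wrist_torque': array([-0.00781448,  0.01576661, -0.00940482]), 'finger_force': 0.0, 'opening': 0.08547026429065994}
top {'fx': 603.7857624722421, 'fy': 603.7857624722421, 'cx': 310.2996104680257, 'cy': 240.38518621268105, 'pose': array([[-0.02122176,  0.99742006, -0.06857736,  0.53832551],
       [-0.99960097, -0.01988907,  0.02005824,  0.01103275],
       [ 0.01864255,  0.06897566,  0.99744414,  1.33240204],
       [ 0.        ,  0.        ,  0.        ,  1.        ]])}
side {'fx': 465.1040954304324, 'fy': 465.1040954304324, 'cx': 319.6642786548991, 'cy': 236.11849703059696, 'pose': array([[ 0.85414326,  0.35593589, -0.37914236,  0.3148074 ],
       [-0.51984384,  0.60430283, -0.603805  , -0.5183795 ],
       [ 0.01420093,  0.71283079,  0.70119227,  0.65927085],
       [ 0.        ,  0.        ,  0.        ,  1.        ]])}
```

View pics/top0.png

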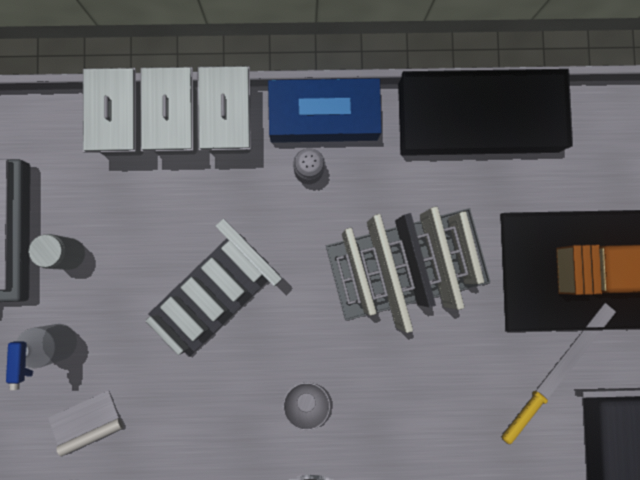

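View pics/side0.png

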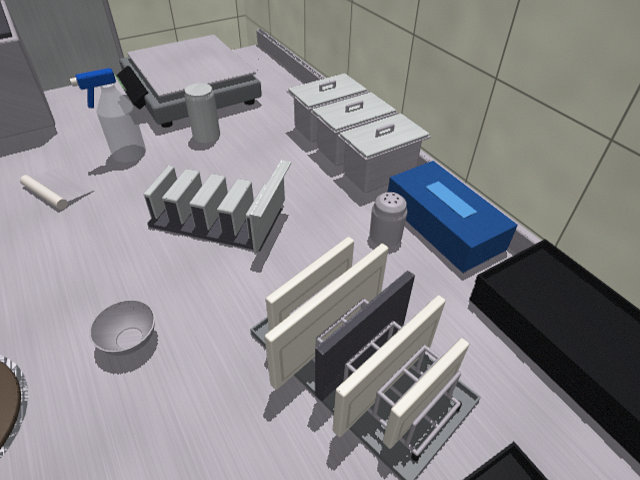

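The top view shows the storage rack at about (205,290), with its end plate at upper right (250,255). The draining rack is at (408,265), holding boards whose tops are at columns 360, 390, 440 and 470, and the dark sheet is at 415. The shaker is at (308,165). The side view agrees.

```bash
cat > h.py <<'E'
import numpy as np,cv2
from bench import ctrl
def cloud(n,d):
    p=ctrl.camera_params(n); v,u=np.mgrid[:480,:640]
    P=np.stack([(u-p['cx'])/p['fx']*d,-(v-p['cy'])/p['fy']*d,-d],-1)
    return P@p['pose'][:3,:3].T+p['pose'][:3,3]
def rect(q):
    (c,s,a)=cv2.minAreaRect((q*1000).astype(np.float32)); 
    if s[0]<s[1]: s=s[::-1]; a+=90
    return np.round(c,1),np.round(s,1),round((a+90)%180-90,2)
E
python3 - <<'E'
from h import *
D=np.load("top0.npz"); P=cloud("top",D['d'].astype(float)); im=D['im']
print("table z",np.median(P[420:470,150:250,2]))
k=np.ones((2,2),np.uint8)
def comps(mask,name):
    n,l,st,c=cv2.connectedComponentsWithStats(mask.astype(np.uint8),connectivity=4)
    for i in range(1,n):
        if st[i,4]>60:
            q=P[l==i]; zm=np.percentile(q[:,2],[50,95])
            print(name,c[i].round(),st[i,4],zm.round(4),*rect(q[:,:2]))
R=np.zeros((480,640),bool); R[195:345,315:495]=1
for lo in (.088,): comps(R&(P[...,2]>lo),"drain")
L=np.zeros((480,640),bool); L[205:365,135:295]=1
comps(L&(P[...,2]>.068)&(P[...,2]<.085),"chan")
comps(L&(P[...,2]>.10),"plate")
comps(L&(P[...,2]>.005)&(P[...,2]<.02),"floor")
comps(L&(P[...,2]>.005),"rackall")
S=np.zeros((480,640),bool); S[142:190,285:335]=1
comps(S&(P[...,2]>.09),"shaker")
for t in ["storage_rack","draining_rack","board_largest","board_second","board_third","board_smallest","baking_sheet"]:
    r=ctrl.landmark_of(t,"top"); print(t,[(np.round(x['at']),round(x['score'],2)) for x in r[:3]])
E
```

```text
table z -0.002093313150988374
drain [445. 258.] 1351 [0.1356 0.1415] [ 602.6 -168.7] [328.9 193.8] 79.16
drain [470. 248.] 819 [0.1164 0.1215] [ 606.4 -177.1] [372.6 145.9] 88.5
drain [417. 260.] 1160 [0.1412 0.1467] [ 551.  -114.3] [249.7 190.2] -76.67
drain [391. 273.] 1408 [0.1462 0.1516] [ 570.3 -139.1] [241.4 189.7] 63.86
drain [360. 271.] 830 [0.1272 0.1315] [541.5 -96.6] [154.2 150.4] 47.43
chan [241. 261.] 570 [0.0751 0.0792] [584.5 130.4] [99.4 24.9] 42.96
chan [222. 279.] 773 [0.0749 0.0789] [547.8 169.9] [100.8  33.3] 42.78
chan [202. 299.] 787 [0.0748 0.0791] [508.4 212.3] [100.4  33.9] 43.32
chan [182. 318.] 788 [0.0749 0.0789] [468.6 254.5] [100.9  34.4] 43.03
chan [164. 335.] 385 [0.0746 0.0787] [435.2 290.5] [98.  16.4] 43.52
plate [248. 252.] 918 [0.1133 0.1174] [590.9  99.8] [202.8  37.9] 48.79
floor [210. 299.] 2797 [0.0103 0.0152] [510.4 209.2] [236.8 131.9] -46.8
rackall [211. 293.] 7723 [0.0718 0.1139] [503.5 178.4] [275.4 202.5] -41.92
shaker [309. 162.] 474 [0.095  0.0999] [677.2   1.8] [277.7  51.6] -8.12
storage_rack [(array([210., 300.]), 0.55)]
draining_rack [(array([406., 264.]), 0.8)]
board_largest []
board_second [(array([437., 262.]), 0.6)]
board_third [(array([355., 275.]), 0.71)]
board_smallest [(array([458., 246.]), 0.65)]
baking_sheet [(array([411., 262.]), 0.82)]
```

```bash
python3 - <<'E'
from h import *
D=np.load("top0.npz"); P=cloud("top",D['d'].astype(float))
for nm,c,zt,L in [("largest",(391,273),.15,240),("second",(445,258),.14,210),("third",(360,271),.13,180),("smallest",(470,248),.12,150),("sheet",(417,260),.145,190)]:
    m=(abs(P[...,2]-zt+.001)<.008); n,l,st,cc=cv2.connectedComponentsWithStats(m.astype(np.uint8),connectivity=4)
    R=np.zeros(m.shape,bool); R[200:340,320:490]=1
    best=min((i for i in range(1,n) if st[i,4]>200),key=lambda i:np.hypot(*(cc[i]-c)))
    q=P[l==best]; q=q[abs(q[:,2]-np.median(q[:,2]))<.006]
    X=q[:,:2]*1000; c0=np.median(X,0); 
    for _ in range(4):
        w,V=np.linalg.eigh(np.cov((X-c0).T)); a=V[:,1]; 
        a=a*np.sign(a[0]); b=np.array([-a[1],a[0]]); 
        s=(X-c0)@a; t=(X-c0)@b; X=X[(abs(t-np.median(t))<10)&(abs(s-np.median(s))<L*.55)]; c0=X.mean(0)
    s=(X-c0)@a;t=(X-c0)@b; e=np.percentile(s,[1,99]);f=np.percentile(t,[2,98])
    cen=c0+a*e.mean()+b*f.mean()
    print(nm,len(X),cen.round(1),"ang",np.degrees(np.arctan2(a[1],a[0])).round(2),"len",np.ptp(e).round(1),"w",np.ptp(f).round(1),"z",np.median(q[:,2]).round(4))
E
```

```text
largest 940 [ 553.1 -173.6] ang 14.0 len 234.2 w 14.6 z 0.1479
second 812 [ 580.9 -284.4] ang 12.96 len 204.4 w 15.0 z 0.1379
third 676 [ 557.9 -111.9] ang 14.53 len 175.0 w 14.8 z 0.1278
smallest 575 [ 601.5 -339.4] ang 12.25 len 145.9 w 15.4 z 0.1179
sheet 717 [ 577.7 -228.3] ang 13.31 len 185.8 w 14.3 z 0.1433
```

```bash
cat > plan.py <<'E'
from h import *
from scipy.spatial.transform import Rotation as Ro
def Rt(th):
    t=np.radians(th); c,s=np.cos(t),np.sin(t)
    return np.array([[-s,c,0],[c,s,0],[0,0,-1.]])
C=np.array([.5083,.2122]); ry=np.array([.683,-.730])
SL={k:C+ry*y for k,y in zip(("largest","second","third","smallest"),(.087,.029,-.029,-.087))}
BD={"largest":(.5531,-.1736,104.),"second":(.5809,-.2844,103.),"third":(.5579,-.1119,104.3),"smallest":(.6015,-.3394,102.5)}
ST=133.1
def plan(*tg):
    s=ctrl.sense(); p=s['tcp_pos']; w,x,y,z=s['tool_rot']; R=Ro.from_quat([x,y,z,w]).as_matrix()
    print("t",round(s['t'],1),"p",p.round(4),"thy",np.degrees(np.arctan2(R[1,1],R[0,1])).round(1),"tilt",np.degrees(np.arccos(-R[2,2])).round(2),"q",s['joint_pos'].round(2),"F",s['force'].round(1),"open",round(s['opening'],4))
    for X in tg:
        X=np.array(X,float); T=Rt(X[3])
        r=Ro.from_matrix(R.T@T).as_rotvec()/np.pi; d=R.T@(X[:3]-p)/.2
        print(X.round(4),"->",r.round(4),d.round(4)); p,R=X[:3],T
E
python3 - <<'E'
from plan import *
plan((.25,.30,.25,90),(.36,.12,.25,104),(.47,-.06,.25,104),(.5531,-.1736,.22,104),(.5531,-.1736,.133,104))
E
```

```text
t 0.5 p [0.149  0.5034 0.2532] thy 73.5 tilt 0.01 q [ 1.28  0.13 -0.04  1.41  0.    1.57] F [0.9 0.4 0.8] open 0.0855
[ 0.25  0.3   0.25 90.  ] -> [-0.0001 -0.     -0.0916] [-0.7729 -0.8315  0.0162]
[  0.36   0.12   0.25 104.  ] -> [ 0.      0.     -0.0778] [-0.55 -0.9   0.  ]
[ 4.70e-01 -6.00e-02  2.50e-01  1.04e+02] -> [0. 0. 0.] [-0.3159 -1.0063  0.    ]
[  0.5531  -0.1736   0.22   104.    ] -> [0. 0. 0.] [-0.2657 -0.6516  0.15  ]
[  0.5531  -0.1736   0.133  104.    ] -> [0. 0. 0.] [0.    0.    0.435]
```

Call:
{"fn": "jog_arm", "kwargs": {"rows": "0 0 -0.092 -0.773 -0.832 0.015 0.5; 0 0 -0.092 -0.773 -0.832 0.015 0.5; 0 0 -0.092 -0.773 -0.832 0.015 0.5; 0 0 -0.092 -0.773 -0.832 0.015 0.5; 0 0 -0.092 -0.773 -0.832 0.015 0.5; 0 0 -0.092 -0.773 -0.832 0.015 0.5; 0 0 -0.092 -0.773 -0.832 0.015 0.5; 0 0 -0.092 -0.773 -0.832 0.015 0.5; 0 0 -0.092 -0.773 -0.832 0.015 0.5; 0 0 -0.092 -0.773 -0.832 0.015 0.5", "grip_force": 60}}

```text
t: 1.28
tcp_pos: [0.2498, 0.3007, 0.2503]
tool_rot: [-0.0, -0.001, 1.0, 0.0]
force: [0.5, 0.8, 0.5]
opening: 0.0424
finger_force: 0.0
```

Call:
{"fn": "jog_arm", "kwargs": {"rows": "0 0 -0.078 -0.55 -0.9 0 0.5; 0 0 -0.078 -0.55 -0.9 0 0.5; 0 0 -0.078 -0.55 -0.9 0 0.5; 0 0 -0.078 -0.55 -0.9 0 0.5; 0 0 -0.078 -0.55 -0.9 0 0.5; 0 0 -0.078 -0.55 -0.9 0 0.5; 0 0 -0.078 -0.55 -0.9 0 0.5; 0 0 -0.078 -0.55 -0.9 0 0.5; 0 0 -0.078 -0.55 -0.9 0 0.5; 0 0 -0.078 -0.55 -0.9 0 0.5"}}

```text
t: 2.12
tcp_pos: [0.3599, 0.1212, 0.2502]
tool_rot: [-0.0, -0.124, 0.992, 0.0]
force: [0.2, 0.3, -0.3]
opening: 0.0427
finger_force: 0.0
```

Call:
{"fn": "jog_arm", "kwargs": {"rows": "0 0 0 -0.315 -1 0 0.5; 0 0 0 -0.315 -1 0 0.5; 0 0 0 -0.315 -1 0 0.5; 0 0 0 -0.315 -1 0 0.5; 0 0 0 -0.315 -1 0 0.5; 0 0 0 -0.315 -1 0 0.5; 0 0 0 -0.315 -1 0 0.5; 0 0 0 -0.315 -1 0 0.5; 0 0 0 -0.315 -1 0 0.5; 0 0 0 -0.315 -1 0 0.5"}}

```text
t: 2.95
tcp_pos: [0.4696, -0.0569, 0.2506]
tool_rot: [0.0, -0.124, 0.992, 0.0]
force: [-0.3, -0.3, 0.3]
opening: 0.043
finger_force: 0.0
```

```bash
python3 - <<'E'
from plan import *
plan((.5531,-.1736,.22,104),(.5531,-.1736,.133,104))
E
```

```text
t 3.0 p [ 0.4696 -0.0569  0.2506] thy 104.3 tilt 0.02 q [-0.12  0.03 -0.15  1.39  0.   -0.37] F [-0.3 -0.3  0.3] open 0.043
[  0.5531  -0.1736   0.22   104.    ] -> [0.     0.0001 0.0015] [-0.2608 -0.6682  0.153 ]
[  0.5531  -0.1736   0.133  104.    ] -> [0. 0. 0.] [0.    0.    0.435]
```

Call:
{"fn": "jog_arm", "kwargs": {"rows": "0 0 0 -0.261 -0.668 0.153 0.5; 0 0 0 -0.261 -0.668 0.153 0.5; 0 0 0 -0.261 -0.668 0.153 0.5; 0 0 0 -0.261 -0.668 0.153 0.5; 0 0 0 -0.261 -0.668 0.153 0.5; 0 0 0 -0.261 -0.668 0.153 0.5; 0 0 0 -0.261 -0.668 0.153 0.5; 0 0 0 -0.261 -0.668 0.153 0.5; 0 0 0 -0.261 -0.668 0.153 0.5; 0 0 0 -0.261 -0.668 0.153 0.5"}}

```text
t: 3.78
tcp_pos: [0.5531, -0.1744, 0.2205]
tool_rot: [0.001, -0.123, 0.992, -0.0]
force: [-0.2, -0.4, 0.3]
opening: 0.043
finger_force: 0.0
```

```bash
python3 - <<'E'
from plan import *
p=ctrl.camera_params("wrist"); im,d=ctrl.grab_frame("wrist"); cv2.imwrite("pics/w1.png",im); np.savez("w1.npz",im=im,d=d)
v,u=np.mgrid[:480,:640]; d=d.astype(float)
P=np.stack([(u-p['cx'])/p['fx']*d,-(v-p['cy'])/p['fy']*d,-d],-1)@p['pose'][:3,:3].T+p['pose'][:3,3]
for z in (.15,.145,.13,.14):
    m=((d>0)&(abs(P[...,2]-z)<.006)).astype(np.uint8); n,l,st,cc=cv2.connectedComponentsWithStats(m,connectivity=4)
    for i in range(1,n):
        if st[i,4]>800: print(z,cc[i].round(),st[i,4],np.median(P[l==i][:,2]).round(4),*rect(P[l==i][:,:2]))
plan((.5531,-.1736,.133,104))
E
```

```text
0.15 [325. 213.] 9861 0.1501 [ 544.8 -174.3] [228.  15.] 14.02
0.15 [223. 212.] 5048 0.1453 [ 548.  -233.8] [132.6  14.7] 13.27
0.145 [325. 215.] 8843 0.15 [ 544.8 -174.3] [228.  15.] 14.02
0.145 [131. 205.] 5956 0.1402 [ 560.3 -287.4] [170.5  14.6] 12.91
0.145 [224. 211.] 5512 0.1452 [ 547.9 -233.9] [132.9  14.8] 13.2
0.13 [151. 203.] 2541 0.1302 [ 558.2 -280.5] [171.6   4.2] 13.76
0.13 [241. 204.] 813 0.1301 [ 539.2 -228.7] [118.1   1. ] 13.26
0.13 [417. 224.] 4301 0.1301 [ 529.4 -117.8] [125.8  15.7] 14.56
0.14 [133. 203.] 7802 0.1399 [ 560.  -287.4] [171.4  15.7] 12.89
0.14 [225. 211.] 5160 0.1451 [ 547.9 -233.9] [132.9  14.8] 13.2
t 3.8 p [ 0.5531 -0.1746  0.2204] thy 104.2 tilt 0.06 q [-0.31  0.23  0.02  1.35  0.   -0.55] F [-0.2 -1.5  0.4] open 0.0429
[  0.5531  -0.1736   0.133  104.    ] -> [-0.0002  0.0003  0.001 ] [-0.0007  0.005   0.4371]
```

View pics/w1.png

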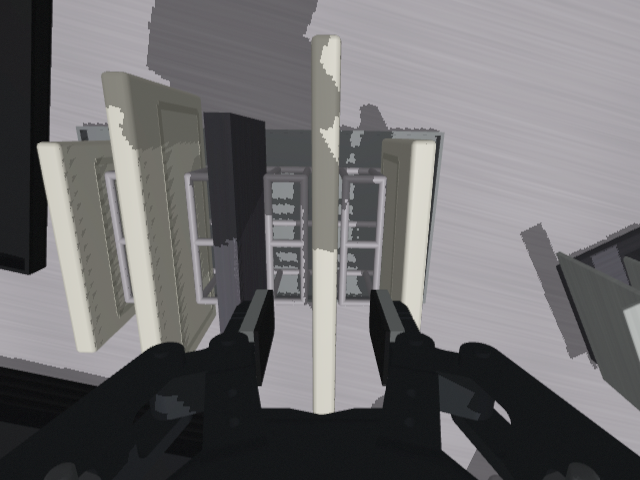

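```bash
python3 - <<'E'
from plan import *
D=np.load("w1.npz"); d=D['d'].astype(float); p=ctrl.camera_params("wrist"); print({k:np.round(v,3) for k,v in p.items()})
v,u=np.mgrid[:480,:640]
P=np.stack([(u-p['cx'])/p['fx']*d,-(v-p['cy'])/p['fy']*d,-d],-1)@p['pose'][:3,:3].T+p['pose'][:3,3]
for r in (38,42,50,100,200,300,380,408): print(r,P[r,326].round(4), d[r,326].round(4))
for r in (76,80,100): print(r,P[r,115].round(4))
D=np.load("top0.npz");Q=cloud("top",D['d'].astype(float))
for (a,b) in ((374,217),(376,217),(377,219),(405,330),(407,332),(434,210),(458,304)): print(a,b,Q[b,a].round(4))
E
python3 - <<'E'
import cv2
im=cv2.imread('pics/top0.png')[195:345,315:495]; cv2.imwrite('pics/c1.png',cv2.resize(im,None,fx=4,fy=4,interpolation=0))
E
```

```text
{'fx': np.float64(349.204), 'fy': np.float64(349.204), 'cx': np.float64(321.437), 'cy': np.float64(240.968), 'pose': array([[-0.245, -0.928, -0.281,  0.481],
       [ 0.969, -0.235, -0.071, -0.192],
       [-0.   , -0.29 ,  0.957,  0.341],
       [ 0.   ,  0.   ,  0.   ,  1.   ]])}
38 [ 0.4368 -0.2013  0.1497] 0.1703
42 [ 0.4388 -0.2008  0.1512] 0.1695
50 [ 0.442  -0.2     0.1504] 0.1712
100 [ 0.4641 -0.1943  0.1506] 0.1777
200 [ 0.514  -0.1815  0.1496] 0.1936
300 [ 0.5728 -0.1664  0.1503] 0.2105
380 [ 0.6287 -0.152   0.1497] 0.2278
408 [ 0.6494 -0.1467  0.1508] 0.233
76 [ 0.479  -0.305   0.1405]
80 [ 0.481  -0.3043  0.1413]
100 [ 0.491  -0.3049  0.1389]
374 217 [ 0.6638 -0.1399  0.1461]
376 217 [ 0.6635 -0.1436  0.1481]
377 219 [ 0.6592 -0.1452  0.1503]
405 330 [ 0.4407 -0.1941  0.1474]
407 332 [ 0.4365 -0.1983  0.1447]
434 210 [ 0.6765 -0.2617  0.1366]
458 304 [ 0.4885 -0.3024  0.1382]
```

View pics/c1.png

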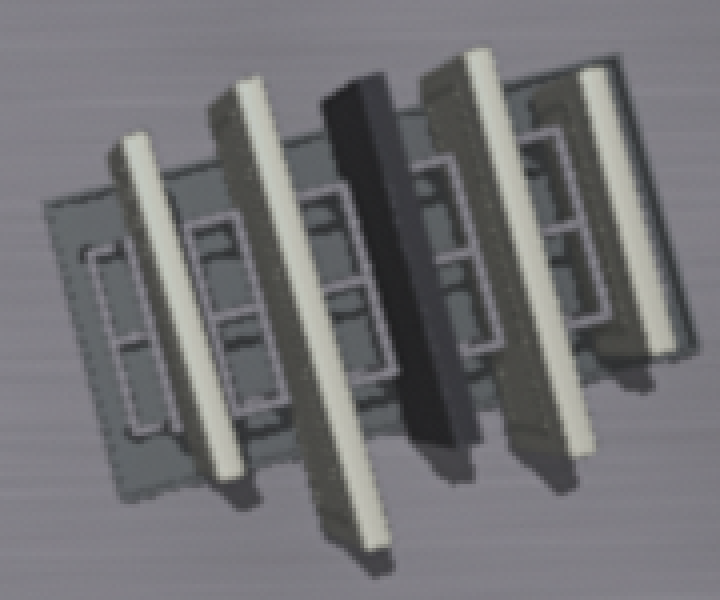

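The wrist view shows the largest board (column 325) centred between the fingers, and its near end matches the top camera to about 1 mm. The crop confirms the order of the boards and that they stand upright. I'm grasping it now.

Call:
{"fn": "jog_arm", "kwargs": {"rows": "0 0 0 0 0.003 0.1 0.5; 0 0 0 0 0.003 0.2 0.5; 0 0 0 0 0.003 0.3 0.5; 0 0 0 0 0.003 0.4 0.5; 0 0 0 0 0.003 0.437 0.5; 0 0 0 0 0.003 0.437 0.3; 0 0 0 0 0.003 0.437 0.1; 0 0 0 0 0.003 0.437 0; 0 0 0 0 0.003 0.437 0; 0 0 0 0 0.003 0.437 0"}}

```text
t: 4.67
tcp_pos: [0.5536, -0.1749, 0.1333]
tool_rot: [0.001, -0.123, 0.992, -0.0]
force: [-0.8, 0.9, 0.4]
opening: 0.0144
finger_force: 60.3
```

Call:
{"fn": "jog_arm", "kwargs": {"rows": "0 0 0 0 0 0 0; 0 0 0 0 0 0 0; 0 0 0 0 0 -0.02 0; 0 0 0 0 0 -0.05 0; 0 0 0 0 0 -0.1 0; 0 0 0 0 0 -0.15 0; 0 0 0 0 0 -0.2 0; 0 0 0 0 0 -0.25 0; 0 0 0 0 0 -0.3 0; 0 0 0 0 0 -0.3 0"}}

```text
t: 5.5
tcp_pos: [0.5542, -0.1751, 0.1953]
tool_rot: [0.002, -0.123, 0.992, -0.001]
force: [0.9, -0.0, -4.2]
opening: 0.0142
finger_force: 59.8
```

```bash
python3 - <<'E'
from plan import *
x,y=SL["largest"]
plan((.555,-.172,.285,104),(.55,.0,.285,118),(x,y,.285,ST))
E
```

```text
t 5.5 p [ 0.5542 -0.1751  0.1953] thy 104.1 tilt 0.23 q [-0.31  0.23 -0.04  1.3  -0.   -0.55] F [ 0.9 -0.  -4.2] open 0.0142
[  0.555  -0.172   0.285 104.   ] -> [-0.0007  0.0011  0.0006] [-0.0093  0.0132 -0.4485]
[  0.55    0.      0.285 118.   ] -> [ 0.      0.     -0.0778] [-0.1838  0.8405  0.    ]
[  0.5677   0.1487   0.285  133.1   ] -> [ 0.      0.     -0.0839] [-0.4273  0.6148  0.    ]
```

Call:
{"fn": "jog_arm", "kwargs": {"rows": "0 0 0 -0.01 0.013 -0.15 0; 0 0 0 -0.01 0.013 -0.3 0; 0 0 0 -0.01 0.013 -0.45 0; 0 0 0 -0.01 0.013 -0.45 0; 0 0 -0.012 -0.04 0.15 -0.45 0; 0 0 -0.024 -0.08 0.32 -0.45 0; 0 0 -0.04 -0.12 0.5 -0.45 0; 0 0 -0.056 -0.15 0.68 -0.45 0; 0 0 -0.077 -0.19 0.85 -0.45 0; 0 0 -0.077 -0.19 0.85 -0.45 0"}}

```text
t: 6.33
tcp_pos: [0.5479, 0.0048, 0.2815]
tool_rot: [-0.0, -0.246, 0.969, 0.002]
force: [-0.3, -1.5, -5.1]
opening: 0.0143
finger_force: 61.0
```

Call:
{"fn": "jog_arm", "kwargs": {"rows": "0 0 -0.014 -0.07 0.1 0 0; 0 0 -0.028 -0.14 0.2 0 0; 0 0 -0.042 -0.21 0.31 0 0; 0 0 -0.056 -0.29 0.41 0 0; 0 0 -0.07 -0.36 0.52 0 0; 0 0 -0.084 -0.42 0.61 0 0; 0 0 -0.084 -0.42 0.61 0 0; 0 0 -0.084 -0.42 0.61 0 0; 0 0 -0.084 -0.42 0.61 0 0; 0 0 -0.084 -0.42 0.61 0 0"}}

```text
t: 7.17
tcp_pos: [0.5654, 0.1457, 0.282]
tool_rot: [-0.0, -0.367, 0.93, -0.0]
force: [-0.5, 0.1, -4.6]
opening: 0.0144
finger_force: 61.3
```

```bash
python3 - <<'E'
from plan import *
x,y=SL["largest"]
plan((x,y,.205,ST),(x,y,.1255,ST))
im,d=ctrl.grab_frame("side"); cv2.imwrite("pics/s1.png",im)
E
```

```text
t 7.2 p [0.5654 0.1457 0.282 ] thy 133.0 tilt 0.04 q [ 0.25  0.24  0.17  1.49 -0.   -0.5 ] F [-0.5  0.1 -4.6] open 0.0144
[  0.5677   0.1487   0.205  133.1   ] -> [-0.     -0.0002 -0.0004] [-0.019   0.0032  0.3849]
[5.677e-01 1.487e-01 1.255e-01 1.331e+02] -> [0. 0. 0.] [0.     0.     0.3975]
```

View pics/s1.png

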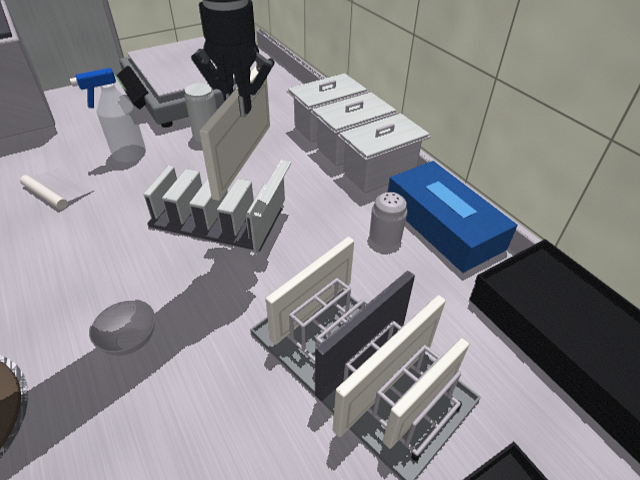

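The side view shows the board held level and upright over the storage rack, at about (235,140). I'm lowering it.

Call:
{"fn": "jog_arm", "kwargs": {"rows": "0 0 0 -0.019 0.003 0.06 0; 0 0 0 -0.019 0.003 0.12 0; 0 0 0 -0.019 0.003 0.18 0; 0 0 0 -0.019 0.003 0.24 0; 0 0 0 -0.019 0.003 0.3 0; 0 0 0 -0.019 0.003 0.35 0; 0 0 0 -0.019 0.003 0.385 0; 0 0 0 -0.019 0.003 0.385 0; 0 0 0 -0.019 0.003 0.385 0; 0 0 0 -0.019 0.003 0.385 0"}}

```text
t: 8.05
tcp_pos: [0.5682, 0.1495, 0.206]
tool_rot: [0.001, -0.367, 0.93, -0.0]
force: [0.5, -0.7, -4.2]
opening: 0.0144
finger_force: 61.1
```

Call:
{"fn": "jog_arm", "kwargs": {"rows": "0 0 0 0 0 0.05 0; 0 0 0 0 0 0.1 0; 0 0 0 0 0 0.15 0; 0 0 0 0 0 0.2 0; 0 0 0 0 0 0.24 0; 0 0 0 0 0 0.28 0; 0 0 0 0 0 0.32 0; 0 0 0 0 0 0.35 0; 0 0 0 0 0 0.37 0; 0 0 0 0 0 0.38 0"}}

```text
t: 8.88
tcp_pos: [0.5677, 0.1495, 0.1285]
tool_rot: [-0.0, -0.367, 0.93, 0.0]
force: [-0.2, -0.1, -4.7]
opening: 0.0145
finger_force: 61.3
```

```bash
python3 - <<'E'
from plan import *
x,y=SL["largest"]
plan((x,y,.1255,ST))
E
```

```text
t 8.9 p [0.5677 0.1495 0.1285] thy 133.1 tilt 0.05 q [ 0.26  0.27 -0.14  1.16 -0.   -0.49] F [-0.2 -0.1 -4.7] open 0.0145
[5.677e-01 1.487e-01 1.255e-01 1.331e+02] -> [ 0.0001 -0.0002 -0.0001] [ 0.0025 -0.003   0.0152]
```

Call:
{"fn": "jog_arm", "kwargs": {"rows": "0 0 0 0 -0.003 0.005 0; 0 0 0 0 -0.003 0.01 0; 0 0 0 0 -0.003 0.013 0; 0 0 0 0 -0.003 0.015 0; 0 0 0 0 -0.003 0.017 0; 0 0 0 0 -0.003 0.018 0; 0 0 0 0 -0.003 0.019 0; 0 0 0 0 -0.003 0.019 0; 0 0 0 0 -0.003 0.019 0; 0 0 0 0 -0.003 0.019 0"}}

```text
t: 9.72
tcp_pos: [0.5683, 0.1491, 0.1255]
tool_rot: [0.0, -0.367, 0.93, -0.0]
force: [-0.2, 0.5, -4.8]
opening: 0.0143
finger_force: 61.3
```

Call:
{"fn": "jog_arm", "kwargs": {"rows": "0 0 0 0 0 0.003 0; 0 0 0 0 0 0.005 0; 0 0 0 0 0 0.007 0; 0 0 0 0 0 0.009 0; 0 0 0 0 0 0.01 0; 0 0 0 0 0 0.01 0; 0 0 0 0 0 0.01 0; 0 0 0 0 0 0.01 0; 0 0 0 0 0 0.01 0; 0 0 0 0 0 0.01 0"}}

```text
t: 10.55
tcp_pos: [0.5684, 0.1491, 0.1255]
tool_rot: [0.001, -0.367, 0.93, -0.0]
force: [-5.3, -1.9, 9.7]
opening: 0.0142
finger_force: 63.2
```

Contact is at the predicted height, so the board is fully down. I'm releasing it and going up.

Call:
{"fn": "jog_arm", "kwargs": {"rows": "0 0 0 0 0 -0.003 0; 0 0 0 0 0 -0.005 0; 0 0 0 0 0 -0.005 0.2; 0 0 0 0 0 -0.005 0.3; 0 0 0 0 0 -0.005 0.35; 0 0 0 0 0 -0.005 0.4; 0 0 0 0 0 -0.005 0.4; 0 0 0 0 0 -0.05 0.4; 0 0 0 0 0 -0.15 0.4; 0 0 0 0 0 -0.25 0.4"}}

```text
t: 11.38
tcp_pos: [0.5677, 0.149, 0.1738]
tool_rot: [-0.001, -0.367, 0.93, 0.0]
force: [-0.3, 0.5, 0.1]
opening: 0.0343
finger_force: 0.0
```

```bash
python3 - <<'E'
from plan import *
plan((.55,.13,.23,133),(.55,-.05,.23,118),(.5809,-.22,.21,103),(.5809,-.2844,.21,103),(.5809,-.2844,.123,103))
E
```

```text
t 11.4 p [0.5677 0.149  0.1738] thy 133.1 tilt 0.11 q [ 0.26  0.25 -0.06  1.26 -0.   -0.5 ] F [-0.3  0.5  0.1] open 0.0343
[5.50e-01 1.30e-01 2.30e-01 1.33e+02] -> [ 0.0003 -0.0005  0.0005] [ 0.13   -0.0084 -0.2809]
[ 5.50e-01 -5.00e-02  2.30e-01  1.18e+02] -> [0.     0.     0.0833] [ 0.6138 -0.6582  0.    ]
[  0.5809  -0.22     0.21   103.    ] -> [0.     0.     0.0833] [ 0.2626 -0.823   0.1   ]
[  0.5809  -0.2844   0.21   103.    ] -> [0. 0. 0.] [ 0.0724 -0.3137  0.    ]
[  0.5809  -0.2844   0.123  103.    ] -> [0. 0. 0.] [0.    0.    0.435]
```

Call:
{"fn": "jog_arm", "kwargs": {"rows": "0 0 0 0.13 -0.01 -0.1 0.4; 0 0 0 0.13 -0.01 -0.2 0.4; 0 0 0 0.13 -0.01 -0.28 0.5; 0 0 0 0.13 -0.01 -0.28 0.5; 0 0 0 0.13 -0.01 -0.28 0.5; 0 0 0 0.13 -0.01 -0.28 0.5; 0 0 0 0.13 -0.01 -0.28 0.5; 0 0 0 0.13 -0.01 -0.28 0.5; 0 0 0 0.13 -0.01 -0.28 0.5; 0 0 0 0.13 -0.01 -0.28 0.5"}}

```text
t: 12.22
tcp_pos: [0.5505, 0.1299, 0.2288]
tool_rot: [-0.001, -0.367, 0.93, 0.0]
force: [1.0, 0.7, 1.0]
opening: 0.0424
finger_force: 0.0
```

Call:
{"fn": "jog_arm", "kwargs": {"rows": "0 0 0.083 0.614 -0.658 0 0.5; 0 0 0.083 0.614 -0.658 0 0.5; 0 0 0.083 0.614 -0.658 0 0.5; 0 0 0.083 0.614 -0.658 0 0.5; 0 0 0.083 0.614 -0.658 0 0.5; 0 0 0.083 0.614 -0.658 0 0.5; 0 0 0.083 0.614 -0.658 0 0.5; 0 0 0.083 0.614 -0.658 0 0.5; 0 0 0.083 0.614 -0.658 0 0.5; 0 0 0.083 0.614 -0.658 0 0.5"}}

```text
t: 13.05
tcp_pos: [0.551, -0.0488, 0.2295]
tool_rot: [0.0, -0.244, 0.97, 0.0]
force: [-1.0, -0.1, 0.4]
opening: 0.0426
finger_force: 0.0
```

Call:
{"fn": "jog_arm", "kwargs": {"rows": "0 0 0.083 0.263 -0.823 0.1 0.5; 0 0 0.083 0.263 -0.823 0.1 0.5; 0 0 0.083 0.263 -0.823 0.1 0.5; 0 0 0.083 0.263 -0.823 0.1 0.5; 0 0 0.083 0.263 -0.823 0.1 0.5; 0 0 0.083 0.263 -0.823 0.1 0.5; 0 0 0.083 0.263 -0.823 0.1 0.5; 0 0 0.083 0.263 -0.823 0.1 0.5; 0 0 0.083 0.263 -0.823 0.1 0.5; 0 0 0.083 0.263 -0.823 0.1 0.5"}}

```text
t: 13.88
tcp_pos: [0.5823, -0.2185, 0.2101]
tool_rot: [0.0, -0.116, 0.993, -0.0]
force: [-0.4, -0.4, 0.8]
opening: 0.0428
finger_force: 0.0
```

```bash
python3 - <<'E'
from plan import *
plan((.5805,-.2835,.20,103),(.5805,-.2835,.123,103))
E
```

```text
t 13.9 p [ 0.5823 -0.2185  0.2101] thy 103.3 tilt 0.04 q [-0.36  0.31  0.1   1.36  0.   -0.59] F [-0.4 -0.4  0.8] open 0.0428
[  0.5805  -0.2835   0.2    103.    ] -> [-0.0001  0.0002  0.0018] [ 0.0839 -0.3141  0.0507]
[  0.5805  -0.2835   0.123  103.    ] -> [0. 0. 0.] [0.    0.    0.385]
```

Call:
{"fn": "jog_arm", "kwargs": {"rows": "0 0 0.002 0.084 -0.15 0.05 0.5; 0 0 0.002 0.084 -0.314 0.05 0.5; 0 0 0.002 0.084 -0.314 0.05 0.5; 0 0 0.002 0.084 -0.314 0.05 0.5; 0 0 0.002 0.084 -0.314 0.12 0.5; 0 0 0.002 0.084 -0.314 0.2 0.5; 0 0 0.002 0.084 -0.314 0.28 0.5; 0 0 0.002 0.084 -0.314 0.36 0.5; 0 0 0.002 0.084 -0.314 0.436 0.5; 0 0 0.002 0.084 -0.314 0.436 0.5"}}

```text
t: 14.72
tcp_pos: [0.5799, -0.283, 0.1209]
tool_rot: [-0.0, -0.113, 0.994, 0.001]
force: [-0.1, 0.6, -0.3]
opening: 0.0425
finger_force: 0.0
```

Call:
{"fn": "jog_arm", "kwargs": {"rows": "0 0 0 0 0 0 0.3; 0 0 0 0 0 0 0.2; 0 0 0 0 0 0 0.1; 0 0 0 0 0 0 0; 0 0 0 0 0 0 0; 0 0 0 0 0 0 0; 0 0 0 0 0 0 0; 0 0 0 0 0 0 0; 0 0 0 0 0 0 0; 0 0 0 0 0 0 0"}}

```text
t: 15.55
tcp_pos: [0.5805, -0.2846, 0.1233]
tool_rot: [0.001, -0.112, 0.994, 0.0]
force: [-0.3, 3.4, 6.0]
opening: 0.0144
finger_force: 59.5
```

```bash
python3 - <<'E'
from plan import *
x,y=SL["second"]
plan((.58,-.283,.28,103),(.565,-.11,.28,110),(.53,.06,.28,122),(x,y,.28,ST))
E
```

```text
t 15.6 p [ 0.5805 -0.2846  0.1233] thy 102.9 tilt 0.09 q [-0.46  0.38  0.    1.19  0.   -0.68] F [-0.3  3.4  6. ] open 0.0144
[  0.58   -0.283   0.28  103.   ] -> [ 0.0001  0.0005 -0.0007] [-4.000e-04  8.900e-03 -7.836e-01]
[  0.565  -0.11    0.28  110.   ] -> [ 0.      0.     -0.0389] [-0.1215  0.8597  0.    ]
[5.30e-01 6.00e-02 2.80e-01 1.22e+02] -> [ 0.      0.     -0.0667] [-0.1263  0.8586  0.    ]
[  0.5281   0.191    0.28   133.1   ] -> [ 0.      0.     -0.0617] [-0.3391  0.5606  0.    ]
```

Call:
{"fn": "jog_arm", "kwargs": {"rows": "0 0 0 0 0.009 -0.03 0; 0 0 0 0 0.009 -0.1 0; 0 0 0 0 0.009 -0.18 0; 0 0 0 0 0.009 -0.28 0; 0 0 0 0 0.009 -0.38 0; 0 0 0 0 0.009 -0.48 0; 0 0 0 0 0.009 -0.6 0; 0 0 0 0 0.009 -0.72 0; 0 0 0 0 0.009 -0.785 0; 0 0 0 0 0.009 -0.785 0"}}

```text
t: 16.38
tcp_pos: [0.5804, -0.2839, 0.2824]
tool_rot: [0.002, -0.112, 0.994, -0.001]
force: [0.2, -0.0, -3.7]
opening: 0.0146
finger_force: 58.9
```

Call:
{"fn": "jog_arm", "kwargs": {"rows": "0 0 -0.005 -0.012 0.08 0 0; 0 0 -0.01 -0.025 0.18 0 0; 0 0 -0.015 -0.04 0.3 0 0; 0 0 -0.02 -0.06 0.45 0 0; 0 0 -0.027 -0.08 0.6 0 0; 0 0 -0.034 -0.1 0.74 0 0; 0 0 -0.039 -0.12 0.86 0 0; 0 0 -0.039 -0.12 0.86 0 0; 0 0 -0.039 -0.12 0.86 0 0; 0 0 -0.039 -0.12 0.86 0 0"}}

```text
t: 17.22
tcp_pos: [0.5645, -0.1102, 0.278]
tool_rot: [-0.001, -0.173, 0.985, 0.0]
force: [-0.3, -0.3, -4.2]
opening: 0.0141
finger_force: 59.8
```

Call:
{"fn": "jog_arm", "kwargs": {"rows": "0 0 -0.006 -0.012 0.08 0 0; 0 0 -0.014 -0.025 0.18 0 0; 0 0 -0.022 -0.04 0.3 0 0; 0 0 -0.033 -0.06 0.45 0 0; 0 0 -0.045 -0.08 0.6 0 0; 0 0 -0.056 -0.1 0.74 0 0; 0 0 -0.067 -0.126 0.86 0 0; 0 0 -0.067 -0.126 0.86 0 0; 0 0 -0.067 -0.126 0.86 0 0; 0 0 -0.067 -0.126 0.86 0 0"}}

```text
t: 18.05
tcp_pos: [0.5304, 0.0591, 0.2788]
tool_rot: [-0.0, -0.274, 0.962, -0.0]
force: [-0.3, -0.2, -3.8]
opening: 0.0142
finger_force: 60.3
```

Call:
{"fn": "jog_arm", "kwargs": {"rows": "0 0 -0.01 -0.05 0.08 0 0; 0 0 -0.02 -0.1 0.17 0 0; 0 0 -0.03 -0.16 0.27 0 0; 0 0 -0.04 -0.22 0.37 0 0; 0 0 -0.052 -0.28 0.47 0 0; 0 0 -0.062 -0.34 0.56 0 0; 0 0 -0.062 -0.34 0.56 0 0; 0 0 -0.062 -0.34 0.56 0 0; 0 0 -0.062 -0.34 0.56 0 0; 0 0 -0.062 -0.34 0.56 0 0"}}

```text
t: 18.88
tcp_pos: [0.529, 0.1897, 0.2792]
tool_rot: [-0.0, -0.366, 0.931, -0.0]
force: [-0.1, -0.3, -3.4]
opening: 0.0142
finger_force: 60.5
```

```bash
python3 - <<'E'
from plan import *
x,y=SL["second"]
plan((x,y,.195,ST),(x,y,.117,ST))
E
```

```text
t 18.9 p [0.529  0.1897 0.2792] thy 133.0 tilt 0.03 q [ 0.34  0.2   0.1   1.48 -0.   -0.41] F [-0.1 -0.3 -3.4] open 0.0142
[  0.5281   0.191    0.195  133.1   ] -> [-0.0001 -0.0002 -0.0008] [-0.0017  0.008   0.4208]
[5.281e-01 1.910e-01 1.170e-01 1.331e+02] -> [0. 0. 0.] [0.   0.   0.39]
```

Call:
{"fn": "jog_arm", "kwargs": {"rows": "0 0 0 -0.002 0.008 0.06 0; 0 0 0 -0.002 0.008 0.12 0; 0 0 0 -0.002 0.008 0.18 0; 0 0 0 -0.002 0.008 0.24 0; 0 0 0 -0.002 0.008 0.3 0; 0 0 0 -0.002 0.008 0.36 0; 0 0 0 -0.002 0.008 0.4 0; 0 0 0 -0.002 0.008 0.42 0; 0 0 0 -0.002 0.008 0.42 0; 0 0 0 -0.002 0.008 0.42 0"}}

```text
t: 19.72
tcp_pos: [0.528, 0.1922, 0.1957]
tool_rot: [0.0, -0.367, 0.93, -0.0]
force: [-0.1, 1.1, -4.2]
opening: 0.0144
finger_force: 60.5
```

Call:
{"fn": "jog_arm", "kwargs": {"rows": "0 0 0 0 0 0.05 0; 0 0 0 0 0 0.1 0; 0 0 0 0 0 0.15 0; 0 0 0 0 0 0.2 0; 0 0 0 0 0 0.24 0; 0 0 0 0 0 0.28 0; 0 0 0 0 0 0.32 0; 0 0 0 0 0 0.35 0; 0 0 0 0 0 0.37 0; 0 0 0 0 0 0.38 0"}}

```text
t: 20.55
tcp_pos: [0.5276, 0.1924, 0.1186]
tool_rot: [-0.0, -0.367, 0.93, 0.0]
force: [-0.2, 0.1, -3.7]
opening: 0.0142
finger_force: 60.6
```

Call:
{"fn": "jog_arm", "kwargs": {"rows": "0 0 0 0 0 0.005 0; 0 0 0 0 0 0.01 0; 0 0 0 0 0 0.013 0; 0 0 0 0 0 0.016 0; 0 0 0 0 0 0.019 0; 0 0 0 0 0 0.022 0; 0 0 0 0 0 0.022 0; 0 0 0 0 0 0.022 0; 0 0 0 0 0 0.022 0; 0 0 0 0 0 0.022 0"}}

```text
t: 21.38
tcp_pos: [0.528, 0.1926, 0.1154]
tool_rot: [0.0, -0.367, 0.93, -0.0]
force: [-1.4, -1.1, 2.3]
opening: 0.014
finger_force: 61.1
```

Contact is at 0.1154, as predicted. I'm releasing it.

Call:
{"fn": "jog_arm", "kwargs": {"rows": "0 0 0 0 0 0 0; 0 0 0 0 0 0 0.1; 0 0 0 0 0 0 0.2; 0 0 0 0 0 0 0.3; 0 0 0 0 0 0 0.35; 0 0 0 0 0 0 0.4; 0 0 0 0 0 0 0.4; 0 0 0 0 0 -0.05 0.4; 0 0 0 0 0 -0.15 0.4; 0 0 0 0 0 -0.25 0.4"}}

```text
t: 22.22
tcp_pos: [0.5273, 0.1924, 0.1654]
tool_rot: [-0.001, -0.367, 0.93, 0.0]
force: [0.5, 1.4, 0.6]
opening: 0.0343
finger_force: 0.0
```

```bash
python3 - <<'E'
from plan import *
plan((.528,.18,.23,133),(.535,.03,.23,116),(.557,-.1125,.21,104.3),(.557,-.1125,.115,104.3))
E
```

```text
t 22.2 p [0.5273 0.1924 0.1654] thy 133.1 tilt 0.09 q [ 0.35  0.21 -0.13  1.23  0.   -0.4 ] F [0.5 1.4 0.6] open 0.0343
[  0.528   0.18    0.23  133.   ] -> [ 0.0002 -0.0005  0.0005] [ 0.0402 -0.0473 -0.3228]
[5.35e-01 3.00e-02 2.30e-01 1.16e+02] -> [0.     0.     0.0944] [ 0.4859 -0.5724  0.    ]
[  0.557   -0.1125   0.21   104.3   ] -> [0.    0.    0.065] [ 0.2135 -0.6886  0.1   ]
[  0.557   -0.1125   0.115  104.3   ] -> [0. 0. 0.] [0.    0.    0.475]
```

Call:
{"fn": "jog_arm", "kwargs": {"rows": "0 0 0 0.04 -0.047 -0.1 0.4; 0 0 0 0.04 -0.047 -0.2 0.4; 0 0 0 0.04 -0.047 -0.32 0.5; 0 0 0 0.04 -0.047 -0.32 0.5; 0 0 0 0.04 -0.047 -0.32 0.5; 0 0 0 0.04 -0.047 -0.32 0.5; 0 0 0 0.04 -0.047 -0.32 0.5; 0 0 0 0.04 -0.047 -0.32 0.5; 0 0 0 0.04 -0.047 -0.32 0.5; 0 0 0 0.04 -0.047 -0.32 0.5"}}

```text
t: 23.05
tcp_pos: [0.5281, 0.1801, 0.2282]
tool_rot: [-0.001, -0.367, 0.93, 0.0]
force: [0.1, 0.6, 0.3]
opening: 0.0426
finger_force: 0.0
```

Call:
{"fn": "jog_arm", "kwargs": {"rows": "0 0 0.094 0.486 -0.572 0 0.5; 0 0 0.094 0.486 -0.572 0 0.5; 0 0 0.094 0.486 -0.572 0 0.5; 0 0 0.094 0.486 -0.572 0 0.5; 0 0 0.094 0.486 -0.572 0 0.5; 0 0 0.094 0.486 -0.572 0 0.5; 0 0 0.094 0.486 -0.572 0 0.5; 0 0 0.094 0.486 -0.572 0 0.5; 0 0 0.094 0.486 -0.572 0 0.5; 0 0 0.094 0.486 -0.572 0 0.5"}}

```text
t: 23.88
tcp_pos: [0.5355, 0.0313, 0.2288]
tool_rot: [-0.0, -0.227, 0.974, 0.0]
force: [0.5, 0.7, -0.0]
opening: 0.043
finger_force: 0.0
```

Call:
{"fn": "jog_arm", "kwargs": {"rows": "0 0 0.065 0.213 -0.685 0.1 0.5; 0 0 0.065 0.213 -0.685 0.1 0.5; 0 0 0.065 0.213 -0.685 0.1 0.5; 0 0 0.065 0.213 -0.685 0.1 0.5; 0 0 0.065 0.213 -0.685 0.1 0.5; 0 0 0.065 0.213 -0.685 0.1 0.5; 0 0 0.065 0.213 -0.685 0.1 0.5; 0 0 0.065 0.213 -0.685 0.1 0.5; 0 0 0.065 0.213 -0.685 0.1 0.5; 0 0 0.065 0.213 -0.685 0.1 0.5"}}

```text
t: 24.72
tcp_pos: [0.5579, -0.1104, 0.2093]
tool_rot: [0.0, -0.127, 0.992, -0.0]
force: [0.0, 0.1, 0.8]
opening: 0.0427
finger_force: 0.0
```

```bash
python3 - <<'E'
from plan import *
plan((.557,-.1115,.115,104.3))
E
```

```text
t 24.7 p [ 0.5579 -0.1104  0.2093] thy 104.6 tilt 0.03 q [-0.2   0.21 -0.03  1.33  0.   -0.45] F [0.  0.1 0.8] open 0.0427
[  0.557   -0.1115   0.115  104.3   ] -> [-0.0001  0.0002  0.0015] [ 0.0058 -0.0042  0.4713]
```

Call:
{"fn": "jog_arm", "kwargs": {"rows": "0 0 0.002 0.005 -0.004 0.05 0.5; 0 0 0.002 0.005 -0.004 0.12 0.5; 0 0 0.002 0.005 -0.004 0.2 0.5; 0 0 0.002 0.005 -0.004 0.28 0.5; 0 0 0.002 0.005 -0.004 0.36 0.5; 0 0 0.002 0.005 -0.004 0.43 0.5; 0 0 0.002 0.005 -0.004 0.47 0.5; 0 0 0.002 0.005 -0.004 0.47 0.5; 0 0 0.002 0.005 -0.004 0.47 0.5; 0 0 0.002 0.005 -0.004 0.47 0.5"}}

```text
t: 25.55
tcp_pos: [0.5574, -0.1125, 0.1157]
tool_rot: [0.001, -0.123, 0.992, -0.0]
force: [0.0, -0.8, 0.6]
opening: 0.0426
finger_force: 0.0
```

Call:
{"fn": "jog_arm", "kwargs": {"rows": "0 0 0 0 0 0 0.3; 0 0 0 0 0 0 0.2; 0 0 0 0 0 0 0.1; 0 0 0 0 0 0 0; 0 0 0 0 0 0 0; 0 0 0 0 0 0 0; 0 0 0 0 0 0 0; 0 0 0 0 0 0 0; 0 0 0 0 0 0 0; 0 0 0 0 0 0 0"}}

```text
t: 26.38
tcp_pos: [0.5576, -0.1127, 0.1158]
tool_rot: [0.001, -0.123, 0.992, -0.0]
force: [0.4, -0.2, 5.2]
opening: 0.0141
finger_force: 59.1
```

```bash
python3 - <<'E'
from plan import *
x,y=SL["third"]
plan((.555,-.111,.27,104.3),(.52,.06,.27,118),(x,y,.27,ST))
E
```

```text
t 26.4 p [ 0.5576 -0.1127  0.1158] thy 104.1 tilt 0.1 q [-0.2   0.24 -0.2   1.12 -0.   -0.45] F [ 0.4 -0.2  5.2] open 0.0141
[  0.555  -0.111   0.27  104.3  ] -> [-0.0003  0.0005 -0.0011] [ 0.0092  0.0107 -0.7709]
[5.20e-01 6.00e-02 2.70e-01 1.18e+02] -> [ 0.      0.     -0.0761] [-0.0416  0.8717  0.    ]
[  0.4885   0.2334   0.27   133.1   ] -> [ 0.      0.     -0.0839] [-0.2679  0.8393  0.    ]
```

Call:
{"fn": "jog_arm", "kwargs": {"rows": "0 0 0 0.009 0.01 -0.03 0; 0 0 0 0.009 0.01 -0.1 0; 0 0 0 0.009 0.01 -0.18 0; 0 0 0 0.009 0.01 -0.28 0; 0 0 0 0.009 0.01 -0.38 0; 0 0 0 0.009 0.01 -0.48 0; 0 0 0 0.009 0.01 -0.6 0; 0 0 0 0.009 0.01 -0.72 0; 0 0 0 0.009 0.01 -0.77 0; 0 0 0 0.009 0.01 -0.77 0"}}

```text
t: 27.22
tcp_pos: [0.5554, -0.1111, 0.2711]
tool_rot: [0.002, -0.123, 0.992, -0.001]
force: [0.2, 0.1, -1.4]
opening: 0.0147
finger_force: 58.7
```

Call:
{"fn": "jog_arm", "kwargs": {"rows": "0 0 -0.006 -0.004 0.08 0 0; 0 0 -0.015 -0.008 0.18 0 0; 0 0 -0.026 -0.013 0.3 0 0; 0 0 -0.039 -0.02 0.45 0 0; 0 0 -0.052 -0.028 0.6 0 0; 0 0 -0.064 -0.035 0.74 0 0; 0 0 -0.076 -0.042 0.87 0 0; 0 0 -0.076 -0.042 0.87 0 0; 0 0 -0.076 -0.042 0.87 0 0; 0 0 -0.076 -0.042 0.87 0 0"}}

```text
t: 28.05
tcp_pos: [0.5201, 0.0596, 0.2675]
tool_rot: [-0.001, -0.24, 0.971, -0.0]
force: [-0.1, 0.2, -2.1]
opening: 0.0145
finger_force: 59.2
```

Call:
{"fn": "jog_arm", "kwargs": {"rows": "0 0 -0.008 -0.025 0.08 0 0; 0 0 -0.018 -0.055 0.18 0 0; 0 0 -0.03 -0.1 0.3 0 0; 0 0 -0.044 -0.15 0.45 0 0; 0 0 -0.058 -0.19 0.6 0 0; 0 0 -0.072 -0.23 0.72 0 0; 0 0 -0.084 -0.268 0.84 0 0; 0 0 -0.084 -0.268 0.84 0 0; 0 0 -0.084 -0.268 0.84 0 0; 0 0 -0.084 -0.268 0.84 0 0"}}

```text
t: 28.88
tcp_pos: [0.4899, 0.2324, 0.2683]
tool_rot: [-0.001, -0.365, 0.931, -0.0]
force: [-0.4, -0.5, -1.7]
opening: 0.0146
finger_force: 59.5
```

```bash
python3 - <<'E'
from plan import *
x,y=SL["third"]
plan((x,y,.19,ST),(x,y,.111,ST))
E
```

```text
t 28.9 p [0.4899 0.2324 0.2683] thy 132.8 tilt 0.07 q [ 0.44  0.16  0.03  1.44 -0.   -0.3 ] F [-0.4 -0.5 -1.7] open 0.0146
[  0.4885   0.2334   0.19   133.1   ] -> [-0.0001 -0.0004 -0.0016] [0.0012 0.0085 0.3915]
[4.885e-01 2.334e-01 1.110e-01 1.331e+02] -> [0. 0. 0.] [0.    0.    0.395]
```

Call:
{"fn": "jog_arm", "kwargs": {"rows": "0 0 -0.002 0.001 0.004 0.06 0; 0 0 -0.002 0.001 0.004 0.12 0; 0 0 -0.002 0.001 0.004 0.18 0; 0 0 -0.002 0.001 0.004 0.24 0; 0 0 -0.002 0.001 0.004 0.3 0; 0 0 -0.002 0.001 0.004 0.35 0; 0 0 -0.002 0.001 0.004 0.38 0; 0 0 -0.002 0.001 0.004 0.39 0; 0 0 -0.002 0.001 0.004 0.39 0; 0 0 -0.002 0.001 0.004 0.39 0"}}

```text
t: 29.72
tcp_pos: [0.4892, 0.2337, 0.1914]
tool_rot: [0.0, -0.368, 0.93, -0.0]
force: [-0.4, -0.4, -2.1]
opening: 0.0144
finger_force: 59.6
```

Call:
{"fn": "jog_arm", "kwargs": {"rows": "0 0 0 0 0 0.05 0; 0 0 0 0 0 0.1 0; 0 0 0 0 0 0.15 0; 0 0 0 0 0 0.2 0; 0 0 0 0 0 0.24 0; 0 0 0 0 0 0.28 0; 0 0 0 0 0 0.32 0; 0 0 0 0 0 0.35 0; 0 0 0 0 0 0.37 0; 0 0 0 0 0 0.38 0"}}

```text
t: 30.55
tcp_pos: [0.4887, 0.2337, 0.1142]
tool_rot: [-0.0, -0.369, 0.93, -0.0]
force: [-0.3, -0.6, -3.2]
opening: 0.0145
finger_force: 59.6
```

```bash
python3 - <<'E'
from plan import *
x,y=SL["third"]
plan((x,y,.1073,ST))
E
```

```text
t 30.6 p [0.4887 0.2337 0.1142] thy 133.3 tilt 0.04 q [ 0.45  0.19 -0.27  1.11 -0.   -0.31] F [-0.3 -0.6 -3.2] open 0.0145
[4.885e-01 2.334e-01 1.073e-01 1.331e+02] -> [ 0.0001 -0.0002  0.001 ] [ 0.0019 -0.0007  0.0343]
```

Call:
{"fn": "jog_arm", "kwargs": {"rows": "0 0 0 0 0 0.008 0; 0 0 0 0 0 0.016 0; 0 0 0 0 0 0.022 0; 0 0 0 0 0 0.026 0; 0 0 0 0 0 0.03 0; 0 0 0 0 0 0.033 0; 0 0 0 0 0 0.036 0; 0 0 0 0 0 0.038 0; 0 0 0 0 0 0.038 0; 0 0 0 0 0 0.038 0"}}

```text
t: 31.38
tcp_pos: [0.4889, 0.2338, 0.108]
tool_rot: [0.0, -0.369, 0.93, 0.0]
force: [-3.4, -1.8, 6.7]
opening: 0.014
finger_force: 60.4
```

Call:
{"fn": "jog_arm", "kwargs": {"rows": "0 0 0 0 0 -0.003 0; 0 0 0 0 0 -0.003 0.1; 0 0 0 0 0 -0.003 0.2; 0 0 0 0 0 -0.003 0.3; 0 0 0 0 0 -0.003 0.35; 0 0 0 0 0 -0.003 0.4; 0 0 0 0 0 -0.003 0.4; 0 0 0 0 0 -0.05 0.4; 0 0 0 0 0 -0.15 0.4; 0 0 0 0 0 -0.25 0.4"}}

```text
t: 32.22
tcp_pos: [0.4884, 0.2336, 0.1578]
tool_rot: [-0.001, -0.369, 0.93, -0.0]
force: [1.3, -0.3, -0.5]
opening: 0.034
finger_force: 0.0
```

```bash
python3 - <<'E'
from plan import *
plan((.489,.22,.23,133),(.53,.05,.23,116),(.56,-.13,.23,102.5),(.60,-.30,.21,102.5))
E
```

```text
t 32.2 p [0.4884 0.2336 0.1578] thy 133.3 tilt 0.09 q [ 0.45  0.17 -0.19  1.21 -0.   -0.31] F [ 1.3 -0.3 -0.5] open 0.034
[  0.489   0.22    0.23  133.   ] -> [ 0.0002 -0.0005  0.0015] [ 0.0449 -0.0513 -0.361 ]
[5.30e-01 5.00e-02 2.30e-01 1.16e+02] -> [0.     0.     0.0944] [ 0.4298 -0.7615  0.    ]
[  0.56  -0.13   0.23 102.5 ] -> [0.    0.    0.075] [ 0.2597 -0.8747  0.    ]
[  0.6   -0.3    0.21 102.5 ] -> [0. 0. 0.] [-0.0113 -0.8731  0.1   ]
```

Call:
{"fn": "jog_arm", "kwargs": {"rows": "0 0 0 0.045 -0.051 -0.1 0.4; 0 0 0 0.045 -0.051 -0.2 0.4; 0 0 0 0.045 -0.051 -0.36 0.5; 0 0 0 0.045 -0.051 -0.36 0.5; 0 0 0 0.045 -0.051 -0.36 0.5; 0 0 0 0.045 -0.051 -0.36 0.5; 0 0 0 0.045 -0.051 -0.36 0.5; 0 0 0 0.045 -0.051 -0.36 0.5; 0 0 0 0.045 -0.051 -0.36 0.5; 0 0 0 0.045 -0.051 -0.36 0.5"}}

```text
t: 33.05
tcp_pos: [0.489, 0.2201, 0.2286]
tool_rot: [-0.001, -0.369, 0.93, -0.0]
force: [-0.6, -0.1, -0.3]
opening: 0.0427
finger_force: 0.0
```

Call:
{"fn": "jog_arm", "kwargs": {"rows": "0 0 0.095 0.43 -0.76 0 0.5; 0 0 0.095 0.43 -0.76 0 0.5; 0 0 0.095 0.43 -0.76 0 0.5; 0 0 0.095 0.43 -0.76 0 0.5; 0 0 0.095 0.43 -0.76 0 0.5; 0 0 0.095 0.43 -0.76 0 0.5; 0 0 0.095 0.43 -0.76 0 0.5; 0 0 0.095 0.43 -0.76 0 0.5; 0 0 0.095 0.43 -0.76 0 0.5; 0 0 0.095 0.43 -0.76 0 0.5"}}

```text
t: 33.88
tcp_pos: [0.5307, 0.0519, 0.2293]
tool_rot: [-0.0, -0.227, 0.974, 0.0]
force: [0.3, 0.9, -0.2]
opening: 0.0427
finger_force: 0.0
```

Call:
{"fn": "jog_arm", "kwargs": {"rows": "0 0 0.076 0.26 -0.875 0 0.5; 0 0 0.076 0.26 -0.875 0 0.5; 0 0 0.076 0.26 -0.875 0 0.5; 0 0 0.076 0.26 -0.875 0 0.5; 0 0 0.076 0.26 -0.875 0 0.5; 0 0 0.076 0.26 -0.875 0 0.5; 0 0 0.076 0.26 -0.875 0 0.5; 0 0 0.076 0.26 -0.875 0 0.5; 0 0 0.076 0.26 -0.875 0 0.5; 0 0 0.076 0.26 -0.875 0 0.5"}}

```text
t: 34.72
tcp_pos: [0.5614, -0.1279, 0.2295]
tool_rot: [0.0, -0.11, 0.994, 0.0]
force: [0.0, 0.5, -0.0]
opening: 0.043
finger_force: 0.0
```

Call:
{"fn": "jog_arm", "kwargs": {"rows": "0 0 0 -0.011 -0.87 0.1 0.5; 0 0 0 -0.011 -0.87 0.1 0.5; 0 0 0 -0.011 -0.87 0.1 0.5; 0 0 0 -0.011 -0.87 0.1 0.5; 0 0 0 -0.011 -0.87 0.1 0.5; 0 0 0 -0.011 -0.87 0.1 0.5; 0 0 0 -0.011 -0.87 0.1 0.5; 0 0 0 -0.011 -0.87 0.1 0.5; 0 0 0 -0.011 -0.87 0.1 0.5; 0 0 0 -0.011 -0.87 0.1 0.5"}}

```text
t: 35.55
tcp_pos: [0.6014, -0.2972, 0.2102]
tool_rot: [0.0, -0.11, 0.994, -0.0]
force: [-0.6, 0.8, -0.1]
opening: 0.0428
finger_force: 0.0
```

```bash
python3 - <<'E'
from plan import *
plan((.6015,-.3394,.18,102.5),(.6015,-.3394,.1115,102.5))
p=ctrl.camera_params("wrist"); im,d=ctrl.grab_frame("wrist"); d=d.astype(float)
v,u=np.mgrid[:480,:640]
P=np.stack([(u-p['cx'])/p['fx']*d,-(v-p['cy'])/p['fy']*d,-d],-1)@p['pose'][:3,:3].T+p['pose'][:3,3]
m=((d>0)&(abs(P[...,2]-.12)<.006)).astype(np.uint8); n,l,st,cc=cv2.connectedComponentsWithStats(m,connectivity=4)
for i in range(1,n):
    if st[i,4]>800: print(cc[i].round(),st[i,4],np.median(P[l==i][:,2]).round(4),*rect(P[l==i][:,:2]),P[l==i][:,:2].min(0))
E
```

```text
t 35.5 p [ 0.6014 -0.2972  0.2102] thy 102.6 tilt 0.05 q [-0.46  0.41  0.24  1.4   0.   -0.68] F [-0.6  0.8 -0.1] open 0.0428
[  0.6015  -0.3394   0.18   102.5   ] -> [-0.0002  0.0003  0.0006] [ 0.0455 -0.206   0.151 ]
[  0.6015  -0.3394   0.1115 102.5   ] -> [0. 0. 0.] [0.     0.     0.3425]
[257. 200.] 4401 0.1201 [ 583.7 -342. ] [117.4  15.3] 12.32 [ 0.52528649 -0.36119005]
```

Call:
{"fn": "jog_arm", "kwargs": {"rows": "0 0 0 0.05 -0.1 0.04 0.5; 0 0 0 0.05 -0.204 0.08 0.5; 0 0 0 0.05 -0.204 0.12 0.5; 0 0 0 0.05 -0.204 0.15 0.5; 0 0 0 0.05 -0.204 0.15 0.5; 0 0 0 0.05 -0.204 0.22 0.5; 0 0 0 0.05 -0.204 0.3 0.5; 0 0 0 0.05 -0.204 0.38 0.5; 0 0 0 0.05 -0.204 0.45 0.5; 0 0 0 0.05 -0.204 0.49 0.5"}}

```text
t: 36.43
tcp_pos: [0.5999, -0.3394, 0.1101]
tool_rot: [-0.001, -0.109, 0.994, 0.001]
force: [-0.7, -0.5, 0.0]
opening: 0.0427
finger_force: 0.0
```

Call:
{"fn": "jog_arm", "kwargs": {"rows": "0 0 0 0 0 0 0.4; 0 0 0 0 0 0 0.3; 0 0 0 0 0 0 0.2; 0 0 0 0 0 0 0.1; 0 0 0 0 0 0 0; 0 0 0 0 0 0 0; 0 0 0 0 0 0 0; 0 0 0 0 0 0 0; 0 0 0 0 0 0 0; 0 0 0 0 0 0 0"}}

```text
t: 37.27
tcp_pos: [0.6009, -0.3409, 0.1127]
tool_rot: [0.001, -0.109, 0.994, -0.0]
force: [0.1, 2.1, 4.9]
opening: 0.0141
finger_force: 59.5
```

```bash
python3 - <<'E'
from plan import *
x,y=SL["smallest"]
plan((.60,-.337,.26,102.5),(.58,-.16,.26,102.5),(.53,.0,.26,112),(.48,.15,.26,123),(x,y,.26,ST))
E
```

```text
t 37.3 p [ 0.6009 -0.3409  0.1127] thy 102.5 tilt 0.13 q [-0.52  0.47  0.11  1.21  0.   -0.73] F [0.1 2.1 4.9] open 0.0141
[  0.6    -0.337   0.26  102.5  ] -> [-0.0003  0.0006 -0.    ] [-0.0014  0.0192 -0.7363]
[  0.58  -0.16   0.26 102.5 ] -> [0. 0. 0.] [-0.0939  0.8857  0.    ]
[  0.53   0.     0.26 112.  ] -> [ 0.      0.     -0.0528] [0.0709 0.8351 0.    ]
[  0.48   0.15   0.26 123.  ] -> [ 0.      0.     -0.0611] [-0.0492  0.789   0.    ]
[  0.4489   0.2757   0.26   133.1   ] -> [ 0.      0.     -0.0561] [-0.2118  0.6119  0.    ]
```

Call:
{"fn": "jog_arm", "kwargs": {"rows": "0 0 0 0 0.018 -0.03 0; 0 0 0 0 0.018 -0.1 0; 0 0 0 0 0.018 -0.18 0; 0 0 0 0 0.018 -0.28 0; 0 0 0 0 0.018 -0.38 0; 0 0 0 0 0.018 -0.48 0; 0 0 0 0 0.018 -0.6 0; 0 0 0 0 0.018 -0.7 0; 0 0 0 0 0.018 -0.74 0; 0 0 0 0 0.018 -0.74 0"}}

```text
t: 38.1
tcp_pos: [0.6, -0.3376, 0.2614]
tool_rot: [0.001, -0.109, 0.994, -0.001]
force: [-0.1, -0.8, -1.8]
opening: 0.0138
finger_force: 59.1
```

Call:
{"fn": "jog_arm", "kwargs": {"rows": "0 0 0 -0.01 0.08 0 0; 0 0 0 -0.02 0.18 0 0; 0 0 0 -0.03 0.3 0 0; 0 0 0 -0.05 0.45 0 0; 0 0 0 -0.07 0.6 0 0; 0 0 0 -0.08 0.74 0 0; 0 0 0 -0.094 0.886 0 0; 0 0 0 -0.094 0.886 0 0; 0 0 0 -0.094 0.886 0 0; 0 0 0 -0.094 0.886 0 0"}}

```text
t: 38.93
tcp_pos: [0.5792, -0.1602, 0.258]
tool_rot: [-0.001, -0.109, 0.994, 0.0]
force: [0.8, -0.4, -2.4]
opening: 0.0143
finger_force: 59.4
```

Call:
{"fn": "jog_arm", "kwargs": {"rows": "0 0 -0.005 0.01 0.08 0 0; 0 0 -0.011 0.02 0.18 0 0; 0 0 -0.019 0.03 0.3 0 0; 0 0 -0.028 0.04 0.45 0 0; 0 0 -0.038 0.05 0.6 0 0; 0 0 -0.047 0.06 0.74 0 0; 0 0 -0.053 0.07 0.835 0 0; 0 0 -0.053 0.07 0.835 0 0; 0 0 -0.053 0.07 0.835 0 0; 0 0 -0.053 0.07 0.835 0 0"}}

```text
t: 39.77
tcp_pos: [0.5299, -0.0008, 0.259]
tool_rot: [-0.0, -0.191, 0.982, -0.0]
force: [-0.0, 0.1, -1.8]
opening: 0.0139
finger_force: 59.5
```

Call:
{"fn": "jog_arm", "kwargs": {"rows": "0 0 -0.006 -0.005 0.08 0 0; 0 0 -0.014 -0.01 0.18 0 0; 0 0 -0.023 -0.02 0.3 0 0; 0 0 -0.034 -0.03 0.45 0 0; 0 0 -0.047 -0.04 0.6 0 0; 0 0 -0.056 -0.045 0.72 0 0; 0 0 -0.061 -0.05 0.79 0 0; 0 0 -0.061 -0.05 0.79 0 0; 0 0 -0.061 -0.05 0.79 0 0; 0 0 -0.061 -0.05 0.79 0 0"}}

```text
t: 40.6
tcp_pos: [0.4803, 0.149, 0.2591]
tool_rot: [-0.0, -0.283, 0.959, -0.0]
force: [-0.9, -0.7, -2.4]
opening: 0.0142
finger_force: 59.6
```

Call:
{"fn": "jog_arm", "kwargs": {"rows": "0 0 -0.007 -0.028 0.08 0 0; 0 0 -0.016 -0.062 0.18 0 0; 0 0 -0.027 -0.1 0.3 0 0; 0 0 -0.038 -0.145 0.42 0 0; 0 0 -0.049 -0.185 0.53 0 0; 0 0 -0.056 -0.212 0.612 0 0; 0 0 -0.056 -0.212 0.612 0 0; 0 0 -0.056 -0.212 0.612 0 0; 0 0 -0.056 -0.212 0.612 0 0; 0 0 -0.056 -0.212 0.612 0 0"}}

```text
t: 41.43
tcp_pos: [0.4492, 0.2746, 0.2593]
tool_rot: [-0.0, -0.366, 0.931, -0.0]
force: [-0.4, -0.8, -2.3]
opening: 0.0139
finger_force: 59.6
```

```bash
python3 - <<'E'
from plan import *
x,y=SL["smallest"]
plan((x,y,.185,ST),(x,y,.108,ST))
E
```

```text
t 41.4 p [0.4492 0.2746 0.2593] thy 133.0 tilt 0.02 q [ 0.55  0.13 -0.02  1.42 -0.   -0.2 ] F [-0.4 -0.8 -2.3] open 0.0139
[  0.4489   0.2757   0.185  133.1   ] -> [-0.0001 -0.0001 -0.0008] [-0.0028  0.0052  0.3715]
[4.489e-01 2.757e-01 1.080e-01 1.331e+02] -> [0. 0. 0.] [0.    0.    0.385]
```

Call:
{"fn": "jog_arm", "kwargs": {"rows": "0 0 0 -0.002 0.003 0.06 0; 0 0 0 -0.002 0.003 0.12 0; 0 0 0 -0.002 0.003 0.18 0; 0 0 0 -0.002 0.003 0.24 0; 0 0 0 -0.002 0.003 0.3 0; 0 0 0 -0.002 0.003 0.34 0; 0 0 0 -0.002 0.003 0.37 0; 0 0 0 -0.002 0.003 0.37 0; 0 0 0 -0.002 0.003 0.37 0; 0 0 0 -0.002 0.003 0.37 0"}}

```text
t: 42.27
tcp_pos: [0.4489, 0.2765, 0.186]
tool_rot: [0.001, -0.367, 0.93, 0.0]
force: [0.1, -0.3, -1.6]
opening: 0.0138
finger_force: 59.6
```

Call:
{"fn": "jog_arm", "kwargs": {"rows": "0 0 0 0 0 0.05 0; 0 0 0 0 0 0.1 0; 0 0 0 0 0 0.15 0; 0 0 0 0 0 0.2 0; 0 0 0 0 0 0.24 0; 0 0 0 0 0 0.28 0; 0 0 0 0 0 0.32 0; 0 0 0 0 0 0.35 0; 0 0 0 0 0 0.37 0; 0 0 0 0 0 0.37 0"}}

```text
t: 43.1
tcp_pos: [0.4481, 0.2763, 0.1103]
tool_rot: [-0.001, -0.367, 0.93, -0.0]
force: [-1.1, -0.6, -1.9]
opening: 0.0142
finger_force: 59.6
```

```bash
python3 - <<'E'
from plan import *
x,y=SL["smallest"]
plan((x,y,.1042,ST))
E
```

```text
t 43.1 p [0.4481 0.2763 0.1103] thy 133.1 tilt 0.08 q [ 0.55  0.17 -0.31  1.1  -0.   -0.2 ] F [-1.1 -0.6 -1.9] open 0.0142
[4.489e-01 2.757e-01 1.042e-01 1.331e+02] -> [ 0.0001 -0.0004 -0.    ] [-0.001  -0.0047  0.0305]
```

Call:
{"fn": "jog_arm", "kwargs": {"rows": "0 0 0 0 0 0.008 0; 0 0 0 0 0 0.016 0; 0 0 0 0 0 0.022 0; 0 0 0 0 0 0.025 0; 0 0 0 0 0 0.028 0; 0 0 0 0 0 0.031 0; 0 0 0 0 0 0.034 0; 0 0 0 0 0 0.034 0; 0 0 0 0 0 0.034 0; 0 0 0 0 0 0.034 0"}}

```text
t: 43.93
tcp_pos: [0.4485, 0.2765, 0.1049]
tool_rot: [0.0, -0.367, 0.93, 0.0]
force: [-1.8, -0.7, 3.5]
opening: 0.0145
finger_force: 60.0
```

Contact is at the predicted height again. I'm releasing it, going up, and moving away toward the base.

Call:
{"fn": "jog_arm", "kwargs": {"rows": "0 0 0 0 0 0 0; 0 0 0 0 0 0 0.1; 0 0 0 0 0 0 0.2; 0 0 0 0 0 0 0.3; 0 0 0 0 0 0 0.35; 0 0 0 0 0 0 0.4; 0 0 0 0 0 0 0.4; 0 0 0 0 0 -0.05 0.4; 0 0 0 0 0 -0.15 0.4; 0 0 0 0 0 -0.25 0.4"}}

```text
t: 44.77
tcp_pos: [0.448, 0.2762, 0.155]
tool_rot: [-0.001, -0.367, 0.93, -0.0]
force: [-0.2, 0.1, 0.4]
opening: 0.034
finger_force: 0.0
```

Call:
{"fn": "jog_arm", "kwargs": {"rows": "0 0 0 0 0 -0.2 0.4; 0 0 0 0 0 -0.4 0.4; 0 0 0 0 0 -0.5 0.4; 0 0 0 0.7 0.7 -0.5 0.4; 0 0 0 0.7 0.7 -0.5 0.4; 0 0 0 0.7 0.7 -0.5 0.4; 0 0 0 0.7 0.7 -0.5 0.4; 0 0 0 0.7 0.7 -0.5 0.4; 0 0 0 0.7 0.7 -0.5 0.4; 0 0 0 0.7 0.7 -0.5 0.4"}}

```text
t: 45.6
tcp_pos: [0.2495, 0.2832, 0.2557]
tool_rot: [0.001, -0.369, 0.93, 0.0]
force: [-0.6, -0.0, 1.1]
opening: 0.0339
finger_force: 0.0
```

```bash
python3 - <<'E'
from plan import *
plan()
im,d=ctrl.grab_frame("side"); cv2.imwrite("pics/s9.png",im)
im,d=ctrl.grab_frame("top"); cv2.imwrite("pics/t9.png",im[150:350,120:500]); P=cloud("top",d.astype(float))
T=np.array([.683,-.730]);A=np.array([.730,.683])
m=np.zeros((480,640),bool); m[190:380,100:310]=1
for k,z,y,L in (("largest",.142,87,240),("second",.132,29,210),("third",.122,-29,180),("smallest",.112,-87,150)):
    q=P[m&(abs(P[...,2]-z)<.008)]; X=(q[:,:2]-C)*1000; yy=X@T; xx=X@A; s=(abs(yy-y)<14)&(abs(xx)<135)
    print(k,s.sum(),"y",(np.percentile(yy[s],[3,97]).mean()-y).round(1),"x",np.percentile(xx[s],[1,99]).round(1),"slope",np.degrees(np.arctan(np.polyfit(xx[s],yy[s],1)[0])).round(2),"z",np.median(q[s][:,2]).round(4))
E
```

```text
t 45.6 p [0.2495 0.2832 0.2557] thy 133.3 tilt 0.14 q [ 0.85 -0.15 -0.31  1.41 -0.    0.09] F [-0.6 -0.   1.1] open 0.0339
largest 925 y 1.7 x [-117.5  116. ] slope 0.04 z 0.1399
second 802 y 0.6 x [-102.8  102.1] slope -0.07 z 0.1299
third 692 y 1.7 x [-88.1  87. ] slope -0.32 z 0.1197
smallest 587 y 1.0 x [-73.1  72.2] slope -0.01 z 0.1095
```

View pics/s9.png

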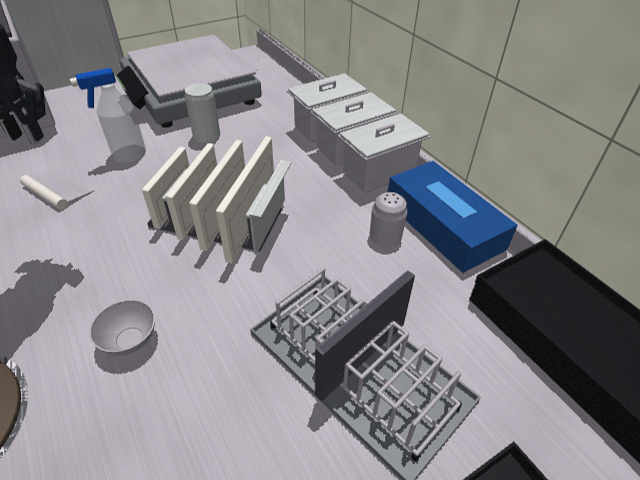

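View pics/t9.png

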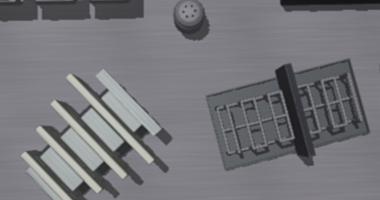

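All four boards stand in the storage rack in the right order: centred to within 2 mm, upright and fully down. The sheet (side view 365,330) and the shaker (388,220) are where they were.

```bash
python3 -c "
from bench import ctrl
print(ctrl.job_done())"
```

```text
the job is handed in; nothing more can be done
None
```

The four boards are filed upright in the storage rack, largest next to the tall end plate down to smallest at the open end, each fully down and centred to within about 2 mm; the baking sheet and flour shaker were not moved, and I handed the job in at about 46 s.

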